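# Fit a damper insert and its guide sleeve into a leaning strut tube

### The arm

A 6-joint arm with a two-finger parallel gripper is mounted at the origin on the work surface. World frame = base frame: x ahead of the robot, y to its left, z up, the work surface at z = 0. Lengths are in m, angles in degrees, forces in N, time in s.
With the tool pointing down it reaches from about 0.3 to 0.75 m from the base axis. Payload 8.5 kg.
Tool frame: the origin (TCP) lies midway between the tips of the shut fingers; the grasp point (between the pads) lies 19 mm behind it; z points along the fingers, y is the line along which they close (so a half turn about z gives the same grasp; the last joint's range is limited). The gripper opens to 88 mm and grips with 3 to 60 N. Pads are 18 mm wide; open, the fingers measure 123 mm over their backs; the gripper's body (75 mm by 187 mm) begins 45 mm behind the grasp point.
Start: joints at [57.622, 21.807, 74.336, -0, 83.858, -12.336], TCP at [0.188, 0.517, 0.239] pointing down, gripper open.
Joint ranges: [-178.18, 178.18], [-50.72, 133.34], [12.68, 142.11], [-81.47, 261.47], [9.98, 163.14], [-165.26, 165.26]. Speed limits (degrees/s): [136.94, 136.94, 180, 180, 180, 180].

### API

Orientations are given as a 3x3 rotation matrix whose columns are the frame's x, y, z axes.
In Python, from station import status, eyes, job gives the robot as it stands.
- The arm moves only by the shell command python3 -m pendant 'ROWS'. ROWS is text: rows parted by semicolons, each of 7 numbers parted by spaces: the turn, a rotation vector about the world's x, y, z normalised to -1 to 1, where 1 is 180 degrees, then the shift along the world's x, y, z normalised to -1 to 1, where 1 is 0.15 m, then the opening, from 0 (shut) to 1 (fully open). In form: rx ry rz x y z gripper; .... A call has 1 to 5 rows; each row shifts and turns the commanded pose from where the row before left it; what a row does not reach is not made up. A row lasts 1/10 s, in which the tool goes at most 50 mm and 8.59 degrees, less where a joint would pass 70% of its speed; a pose out of reach is approached as far as the arm can. A call with a number of a shift or a turn outside -1 to 1 is refused whole. A call with a gripper value outside its range is refused whole. The fingers move at their own pace and stop on an object; the grip force is fixed at half the most. Time passes only in rows, so rows that do not move let the fingers close. It gives the time, the measured TCP pose, the force, the opening and the grip force at its end, in the units of the state.
- status.state(): the state, without advancing time (a new reading comes with each control period).
- eyes.snapshot(name): name is "scene" or "top" or "wrist"; returns the picture (420x560x3 uint8, red, green, blue); there is no depth.
- eyes.camera_info(name): a dict with "fov_y" (degrees; the focal length in pixels is half the picture's height over the tangent of half this angle, whatever the lens; pixels are square), "cx", "cy" (the principal point, pixels), "R" (3x3) and "t" (3): a world point X has camera coordinates R X + t. Camera axes: x right, y down, z forward; pixel columns grow to the right and rows downward; lengths in m; the calibration is good to about 2 mm. The wrist camera is an equidistant fisheye: a pixel r from the principal point sees the ray r / f radians off the axis. A picture is of the moment at which its call begins: read the wrist's pose just before it. camera_info takes no time and is no camera call; for the wrist camera it gives the pose at the moment of the call.
- job.sign_off(): hands the job in; it is judged then, once.
The state is a dict: "time_s": time; "q": joint angles; "joint_velocities": joint speeds; "effort": joint torques, N m; "tool_pos": TCP position; "tcp_rot": TCP orientation; "force": force on the tool from outside, world axes, zero at the start; "torque": the same for the moment, N m; "gripper_width": finger opening in m; "finger_force": force on a finger pad.
Only numpy, scipy, OpenCV 4.12 (cv2) and the standard library are available. Lean on these libraries where they do the work, as an engineer would, in place of code of your own. Each camera call takes 0.05 s, during which the arm holds its last target. There are 200 camera calls.

### The job

From the rack take the damper insert whose body just fits the bore of the strut tube leaning in the clamp, and lower it, rod end up and without letting it drop, right down to the bottom of the tube. Then slip the loose guide sleeve from the tray down over the rod until it sits flat on the tube's mouth. Leave the two other inserts, the spray can and the bottle standing where they are, and let go of everything.

Things in the scene. Friction and masses are not known exactly. Their poses are not given: they have to be found in the camera images.
- insert_mid (a point): Centre of the right damper insert, standing in any one of the rack's three cells. Bare aluminium, 165 mm long: body 36 mm diameter, 110 mm long, foot tapered over the last 8 mm; on top a rod 16 mm diameter, 55 mm long, tapered end. z runs from foot to rod end; foot 82.5 mm below this point, shoulder (top of body) 27.5 mm above, rod end 82.5 mm above. About 0.35 kg.
- insert_foot (a point): Centre of the right insert's foot (underside); z points along the insert to its rod end.
- strut_mouth (a point): Centre of the strut tube's open upper end: dark steel, 46 mm outside, 39 mm inside diameter, leaning 23 to 37 degrees from vertical, to the robot's right and partly towards it. z points along the tube's axis out of the mouth, y is level. Bore 112 mm deep: an insert fully home has its shoulder 2 mm inside the mouth, its rod sticking out 53 mm. The grey clamp holding it is too stiff to turn.
- strut_seat (a point): Centre of the tube's inner floor, 112 mm below the mouth along the axis; same axes. The tube stands in a swivel clamp: base plate 120 x 100 mm, cheeks 108 mm wide over the pivot ends along y and 85 mm high, all at least 30 mm lower than the mouth.
- sleeve_mid (a point): Centre of the guide sleeve, a plain aluminium ring standing on its end in the tray: 46 mm outside and 21 mm inside diameter, 40 mm high, about 0.2 kg, the same either way up. z along its axis, up.
- rack: Open steel rack with three cells in a row along its x, each about 75 x 64 mm; 235 x 72 mm outside, walls 30 mm high, floor 4 mm thick. Origin at the centre of its underside. The rack stands on one side of the clamp (left or right), the tray on the other.
- tray: Low steel tray, 250 (x) x 160 mm (y), walls 22 mm high, floor 3 mm thick; origin at the centre of its underside. A fixed gear of 90 mm diameter, 39 mm high, lies in its +x half; the sleeve stands in the other half.
- spare_fat_mid (a point): Centre of a too thick insert in the rack: like the right one, but 45 mm body diameter. Leave alone.
- spare_thin_mid (a point): Centre of a too thin insert in the rack: like the right one, but 28 mm body diameter. Leave alone.
- can_mid (a point): Centre of a spray can, 56 mm diameter, 150 mm high, standing between the clamp and the rack or the tray. Leave alone.
- bottle_mid (a point): Centre of a yellow oil bottle, 62 mm diameter, 140 mm high, standing on the clamp's other side. Leave alone.
Things that resemble listed ones, but are neither listed nor needed, are in the scene too. There is more than one size of the part that bears sleeve_mid; the job needs the middle-sized.

How it is judged:
By the outcome, as a careful person would: the job done as asked, in the order asked, and still so for the second after the job is handed in, with the robot touching nothing.
It also fails if it takes over 72 s, if anything falls off the work surface, if the arm or the gripper's body presses on something with over 40 N, if the wrist force passes 120 N, or if a joint passes its speed limit or range.

## Working session

There is one attempt and no reset: what is moved stays moved. The work goes in short steps, Python scripts to look and compute and a shell command to move; the robot and the scene stay as the last step left them, time stands still between calls to the robot, and variables do not carry over. Pictures are saved under pics/ and viewed, at most 10 in all, crops included, and the job is handed in when it is done.

```bash
mkdir -p pics; ls; python3 - <<'E'
from station import status, eyes, job
import cv2,json,numpy as np
for n in ["scene","top"]:
    im=eyes.snapshot(n); cv2.imwrite(f"pics/{n}0.png",cv2.resize(im[:,:,::-1],(800,600),interpolation=cv2.INTER_CUBIC)); cv2.imwrite(f"/tmp/{n}.png",im[:,:,::-1])
    c=eyes.camera_info(n); print(n,{k:np.round(v,4).tolist() for k,v in c.items()})
print(status.state())
E
```

```text
pics
scene {'fov_y': 56.2777, 'cx': 281.447, 'cy': 206.6465, 'R': [[-0.3306, 0.9436, -0.0168], [0.7517, 0.2525, -0.6092], [-0.5707, -0.214, -0.7928]], 't': [0.163, -0.3009, 1.185]}
top {'fov_y': 49.8802, 'cx': 276.7685, 'cy': 217.3188, 'R': [[-0.1037, -0.9946, 0.001], [-0.9661, 0.1005, -0.2378], [0.2364, -0.0257, -0.9713]], 't': [0.0356, 0.5283, 1.0591]}
{'time_s': 0.1, 'q': array([ 5.76228155e+01,  2.18373462e+01,  7.43771654e+01,  3.67786731e-04,
        8.38571501e+01, -1.23342756e+01]), 'joint_velocities': array([-3.71854561e-02, -8.32075940e-02, -1.37170057e-01, -5.40751355e-03,
       -9.32876111e-05,  3.39511529e-02]), 'effort': array([ 2.98825587e-03, -4.38648105e+01, -2.24913543e+01,  7.14783976e-02,
        3.41386499e-02, -3.72073043e-05]), 'tool_pos': array([0.18835699, 0.51649249, 0.23821659]), 'tcp_rot': array([[-9.39435889e-01,  3.42724022e-01, -6.75144590e-04],
       [ 3.42724578e-01,  9.39435339e-01, -1.05287614e-03],
       [ 2.73408742e-04, -1.22049828e-03, -9.99999218e-01]]), 'force': array([ 0.25124893,  0.57218106, -0.19634413]), 'torque': array([-0.04831949, -0.03722644,  0.02870286]), 'finger_force': 0.0, 'gripper_width': 0.08823412993974158}
```

View pics/scene0.png

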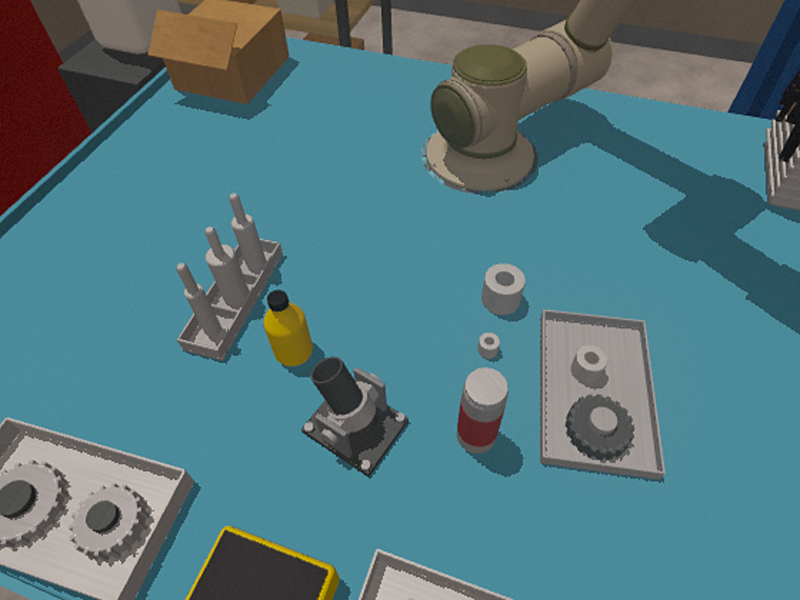

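View pics/top0.png

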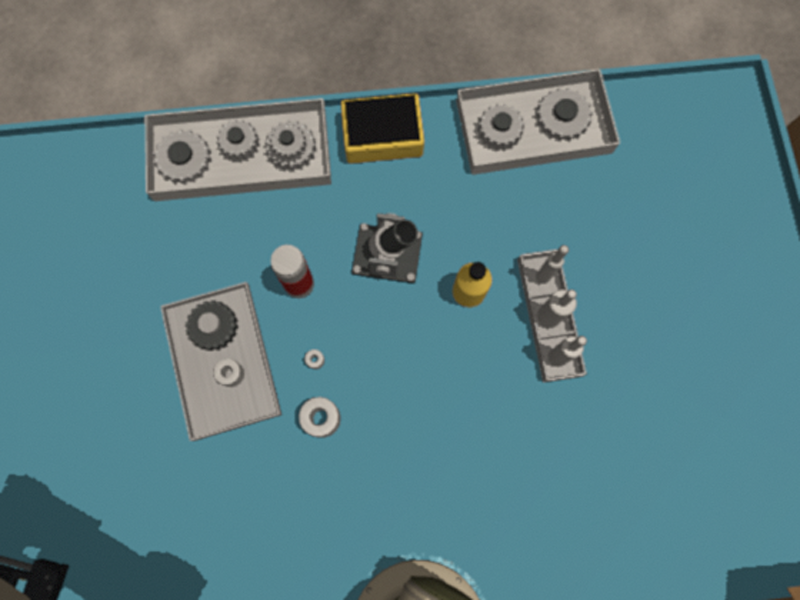

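The scene view shows the rack at left (≈(180–285,195–355)), the tube at (335,375) and the tray at right. Things that could be taken for the targets:
- **Sleeve, top-view pixels:** the ring in the tray (228,372), the small loose ring (314,358) and the large loose ring (318,417). By the description it is the tray ring, the middle size.
- **Inserts, top-view pixels:** far (558,258), middle (565,303) and near (573,347). The middle one looks fattest and the far one thinnest, so the near one is the likely choice. I'll check this in a close crop.

```bash
python3 - <<'E'
import cv2,numpy as np
s=cv2.imread('/tmp/scene.png');t=cv2.imread('/tmp/top.png')
f=lambda im,x,y,w,h,k:cv2.resize(im[y:y+h,x:x+w],None,fx=k,fy=k,interpolation=cv2.INTER_CUBIC)
cv2.imwrite('pics/rack.png',np.hstack([f(s,123,133,80,120,5),f(t,350,160,80,120,5)]))
cv2.imwrite('pics/tube.png',np.vstack([np.hstack([f(s,205,240,80,60,5),f(t,240,145,80,60,5)]),np.hstack([f(s,375,220,80,60,5),f(t,130,225,80,60,5)])]))
E
```

```text
(no output)
```

View pics/rack.png

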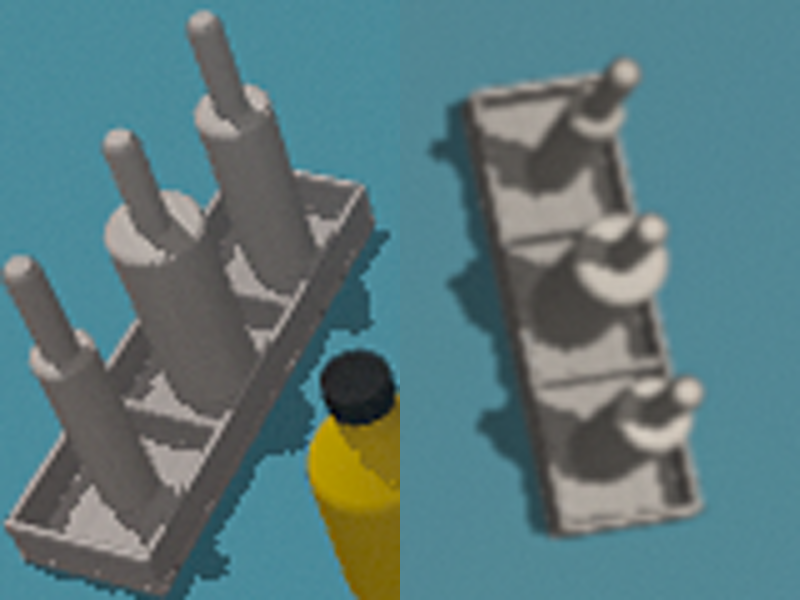

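View pics/tube.png

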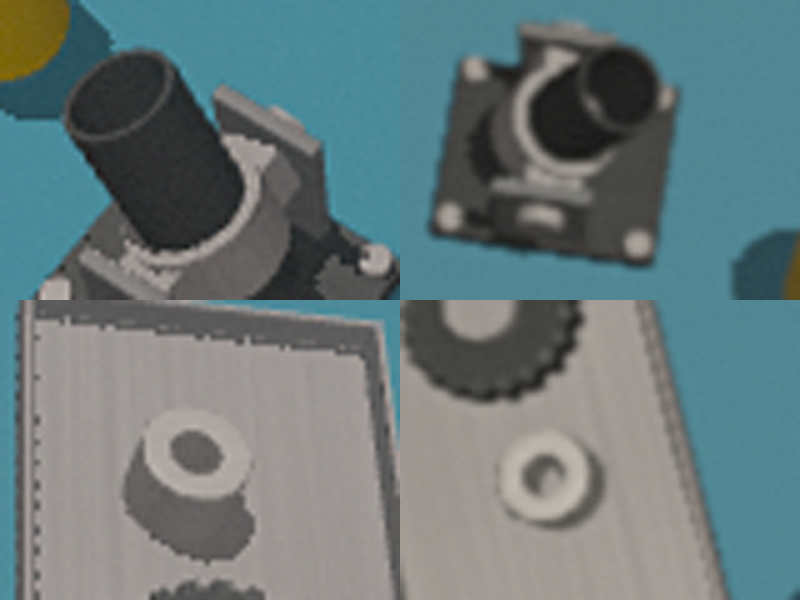

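The crop shows three body widths: thin at the far end, fat in the middle, and medium at the near end, so the near insert is the right one (scene tile rod tip (205,20), shoulder (233,110)). The tube mouth is at scene tile (121,95) and top tile (220,87). The sleeve's top face is at scene tile (198,154) and top tile (146,178).

```bash
cat > h.py <<'E'
import numpy as np, cv2
from scipy.optimize import least_squares
from station import status, eyes
def proj(c,X,fish=False):
    X=np.atleast_2d(X); p=X@np.array(c['R']).T+np.array(c['t']); f=210/np.tan(np.radians(c['fov_y'])/2)
    if fish:
        r=np.hypot(p[:,0],p[:,1]); th=np.arctan2(r,p[:,2]); k=f*th/np.maximum(r,1e-9)
        return np.c_[c['cx']+k*p[:,0],c['cy']+k*p[:,1]]
    return np.c_[c['cx']+f*p[:,0]/p[:,2],c['cy']+f*p[:,1]/p[:,2]]
def ray(c,uv,fish=False):
    f=210/np.tan(np.radians(c['fov_y'])/2); d=(np.array(uv)-[c['cx'],c['cy']])/f
    if fish:
        th=np.hypot(*d); v=np.r_[d/max(th,1e-9)*np.sin(th),np.cos(th)]
    else: v=np.r_[d,1]
    R=np.array(c['R']); return -R.T@np.array(c['t']), R.T@v
def onz(c,uv,z,fish=False):
    o,d=ray(c,uv,fish); return o+d*(z-o[2])/d[2]
def tri(obs):  # [(cam,uv,fish)]
    A=0;b=0;rs=[ray(*o) for o in obs]
    for o,d in rs:
        d=d/np.linalg.norm(d);P=np.eye(3)-np.outer(d,d);A=A+P;b=b+P@o
    X=np.linalg.solve(A,b); return X,[np.linalg.norm(np.cross(X-o,d/np.linalg.norm(d))) for o,d in rs]
E
python3 - <<'E'
from h import *
np.set_printoptions(precision=4,suppress=True)
S,T=eyes.camera_info('scene'),eyes.camera_info('top')
n=lambda x0,y0,u,v:((u+.5)/5-.5+x0,(v+.5)/5-.5+y0)
s=lambda u,v:n(123,133,u,v); t=lambda u,v:n(350,160,u,v)
for nm,a,b,z in [('tip',s(203,18),t(288,388),.168),('shoulder',s(233,110),t(256,415),.114)]:
    print(nm,onz(S,a,z),onz(T,b,z),tri([(S,a),(T,b)]))
for nm,b in [('thin tip',t(223,72)),('fat tip',t(250,228))]: print(nm,onz(T,b,.168))
s=lambda u,v:n(205,240,u,v); t=lambda u,v:n(240,145,u,v)
print('mouth',tri([(S,s(121,95)),(T,t(220,87))]))
s=lambda u,v:n(375,220,u,v); t=lambda u,v:n(130,225,u,v)
print('sleeve',onz(S,s(198,154),.043),onz(T,t(146,178),.043),tri([(S,s(198,154)),(T,t(146,178))]))
k=.7
print('bottle top',tri([(S,(278*k,298*k)),(T,(478*k,270*k))]),'can',onz(T,(287*k,258*k),.15))
# base plate corner bolts (z~.01) in top tile
t=lambda u,v:n(240,145,u,v)
B=[onz(T,t(*p),.012) for p in [(75,68),(262,98),(238,243),(48,215)]]
print('bolts',B,np.mean(B,0))
print('rack corners',[onz(T,n(350,160,*p),.03)[:2] for p in [(73,93),(205,75),(155,532),(298,507)]])
E
```

```text
tip [ 0.4285 -0.2976  0.168 ] [ 0.4284 -0.3005  0.168 ] (array([ 0.428 , -0.2995,  0.1673]), [np.float64(0.001238155700907477), np.float64(0.0012381557009074529)])
shoulder [ 0.4312 -0.2959  0.114 ] [ 0.4263 -0.3004  0.114 ] (array([ 0.4268, -0.3011,  0.1083]), [np.float64(0.0009900703015231329), np.float64(0.0009900703015232944)])
thin tip [ 0.578  -0.2962  0.168 ]
fat tip [ 0.5031 -0.2961  0.168 ]
mouth (array([ 0.6478, -0.0473,  0.1288]), [np.float64(0.0009497115218267941), np.float64(0.0009497115218269437)])
sleeve [0.4616 0.2858 0.043 ] [0.4557 0.282  0.043 ] (array([0.4569, 0.2854, 0.0356]), [np.float64(0.0015703043739746611), np.float64(0.001570304373974733)])
bottle top (array([ 0.5662, -0.1592,  0.1326]), [np.float64(0.0016401733458511801), np.float64(0.0016401733458511624)]) can [0.6143 0.1501 0.15  ]
bolts [array([0.7108, 0.0217, 0.012 ]), array([ 0.6834, -0.0765,  0.012 ]), array([ 0.6041, -0.0548,  0.012 ]), array([0.6299, 0.0435, 0.012 ])] [ 0.657  -0.0165  0.012 ]
rack corners [array([ 0.6186, -0.2589]), array([ 0.6213, -0.3293]), array([ 0.386 , -0.2652]), array([ 0.391 , -0.3384])]
```

```bash
R='0 0 -0.0476 0.13 -0.286 0.038 1'
python3 -m pendant '0 0 -0.0476 0.13 -0.286 0.038 1; 0 0 -0.0476 0.13 -0.286 0.038 1; 0 0 -0.0476 0.13 -0.286 0.038 1; 0 0 -0.0476 0.13 -0.286 0.038 1; 0 0 -0.0476 0.13 -0.286 0.038 1'
python3 -m pendant '0 0 -0.0476 0.13 -0.286 0.038 1; 0 0 -0.0476 0.13 -0.286 0.038 1; 0 0 -0.0476 0.13 -0.286 0.038 1; 0 0 -0.0476 0.13 -0.286 0.038 1; 0 0 -0.0476 0.13 -0.286 0.038 1'
python3 -m pendant '0 0 0 0.13 -0.286 0.038 1; 0 0 0 0.13 -0.286 0.038 1; 0 0 0 0.13 -0.286 0.038 1; 0 0 0 0.13 -0.286 0.038 1; 0 0 0 0.13 -0.286 0.038 1'
python3 -m pendant '0 0 0 0.13 -0.286 0.038 0.5; 0 0 0 0 0 0 0.5; 0 0 0 0 0 0 0.5'
python3 - <<'E'
from h import *
import json
np.set_printoptions(precision=4,suppress=True)
s=status.state();print(s['tool_pos'],s['tcp_rot'],s['q'],s['time_s'])
c=eyes.camera_info('wrist');im=eyes.snapshot('wrist')[:,:,::-1]
print(c); json.dump({k:np.array(v).tolist() for k,v in c.items()},open('/tmp/w1.json','w'))
cv2.imwrite('/tmp/w1.png',im);cv2.imwrite('pics/w1.png',cv2.resize(im,(800,600),interpolation=cv2.INTER_CUBIC))
E
```

```text
time_s: 0.6
tool_pos: [0.2861, 0.3005, 0.2673]
tcp_rot: [[-0.451, 0.893, -0.0], [0.893, 0.451, -0.0], [-0.0, -0.0, -1.0]]
force: [-0.1, 0.2, 0.1]
gripper_width: 0.0882
finger_force: 0.0
time_s: 1.1
tool_pos: [0.3837, 0.0858, 0.296]
tcp_rot: [[0.277, 0.961, -0.0], [0.961, -0.277, 0.0], [0.0, -0.0, -1.0]]
force: [0.8, 1.2, -0.2]
gripper_width: 0.0884
finger_force: 0.0
time_s: 1.6
tool_pos: [0.4813, -0.1288, 0.3242]
tcp_rot: [[0.271, 0.962, -0.0], [0.962, -0.271, 0.0], [0.0, -0.0, -1.0]]
force: [-0.0, 0.8, -0.1]
gripper_width: 0.0883
finger_force: 0.0
time_s: 1.9
tool_pos: [0.5004, -0.1702, 0.3291]
tcp_rot: [[0.272, 0.962, -0.001], [0.962, -0.272, 0.001], [0.001, -0.002, -1.0]]
force: [0.1, -0.5, 0.4]
gripper_width: 0.0664
finger_force: 0.0
[ 0.5004 -0.1702  0.3291] [[ 0.2722  0.9622 -0.0014]
 [ 0.9622 -0.2722  0.001 ]
 [ 0.0006 -0.0016 -1.    ]] [-31.6353  16.8835  66.9693   0.0084  96.2472 -15.8388] 1.9
{'fov_y': 65.70646984690485, 'cx': 277.94124066297866, 'cy': 207.09301182697004, 'R': array([[ 0.9622, -0.2723, -0.0024],
       [-0.2627, -0.9305,  0.2551],
       [-0.0717, -0.2448, -0.9669]]), 't': array([-0.5267, -0.0847,  0.4721])}
```

View pics/w1.png

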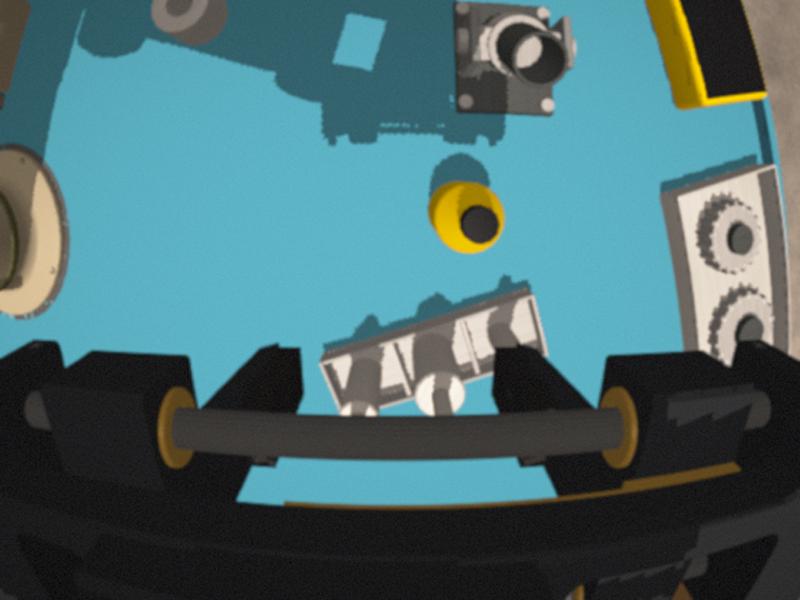

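The wrist view shows the tube mouth at (537,53), the bottle at (470,215) and the rack at (435,350), all matching the estimates. I'm going for the near insert.

```bash

python3 -m pendant '0 0 0 -0.121 -0.215 -0.148 0.5; 0 0 0 -0.121 -0.215 -0.148 0.5; 0 0 0 -0.121 -0.215 -0.148 0.5; 0 0 0 -0.121 -0.215 -0.148 0.5; 0 0 0 0 0 0 0.5'
python3 -m pendant '0 0 0 0 0 0 0.5;0 0 0 0 0 0 0.5'
python3 - <<'E'
from h import *
import json
np.set_printoptions(precision=4,suppress=True)
c=eyes.camera_info('wrist');im=eyes.snapshot('wrist')[:,:,::-1]
json.dump({k:np.array(v).tolist() for k,v in c.items()},open('/tmp/w2.json','w'))
S=eyes.camera_info('scene');sc=eyes.snapshot('scene')[:,:,::-1]
f=lambda im,x,y,w,h,k:cv2.resize(im[y:y+h,x:x+w],None,fx=k,fy=k,interpolation=cv2.INTER_CUBIC)
cv2.imwrite('/tmp/w2.png',im)
cv2.imwrite('pics/w2.png',np.hstack([f(im,180,180,200,240,2.),f(sc,110,90,100,120,4)]))
for p in ([.428,-.299,.169],[.428,-.299,.114]): print(proj(c,p,True),proj(S,p))
E
```

```text
time_s: 2.45
tool_pos: [0.4256, -0.2994, 0.2388]
tcp_rot: [[0.274, 0.962, -0.004], [0.962, -0.274, 0.003], [0.002, -0.004, -1.0]]
force: [0.1, 0.1, 1.2]
gripper_width: 0.0439
finger_force: 0.0
time_s: 2.65
tool_pos: [0.4286, -0.2974, 0.2422]
tcp_rot: [[0.269, 0.963, 0.001], [0.963, -0.269, -0.001], [-0.001, 0.002, -1.0]]
force: [0.1, 1.5, -0.2]
gripper_width: 0.0443
finger_force: 0.0
[[278.199  219.8478]] [[162.6438 135.5787]]
[[278.0972 201.3277]] [[168.7057 153.3562]]
```

View pics/w2.png

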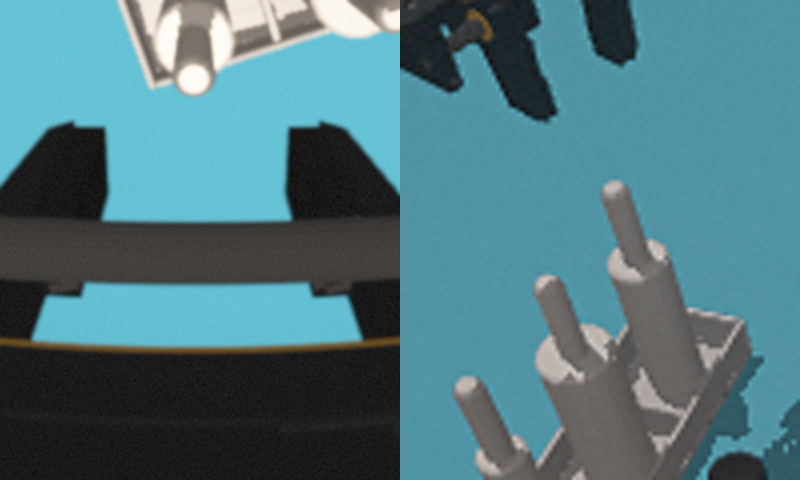

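The wrist crop shows the rod tip at (194,78), within a pixel of the prediction and centred between the fingers. I'll descend and grip the rod.

```bash

python3 -m pendant '0 0 0 0 0 -0.2 0.5; 0 0 0 0 0 -0.2 0.5; 0 0 0 0 -0.01 -0.2 0.5; 0 0 0 0 0 -0.19 0.5; 0 0 0 0 0 0 0.5'
python3 -m pendant '0 0 0 0 0 0 0.1;0 0 0 0 0 0 0.1;0 0 0 0 0 0 0.1;0 0 0 0 0 0 0.1;0 0 0 0 0 0 0.1'
python3 -m pendant '0 0 0 0 0 0 0;0 0 0 0 0 0 0;0 0 0 0 0 0 0;0 0 0 0 0 0 0'
```

```text
time_s: 3.25
tool_pos: [0.4274, -0.2984, 0.1204]
tcp_rot: [[0.27, 0.963, -0.004], [0.963, -0.27, 0.004], [0.003, -0.005, -1.0]]
force: [0.7, -0.9, 0.1]
gripper_width: 0.0437
finger_force: 0.0
time_s: 3.75
tool_pos: [0.4279, -0.3004, 0.1237]
tcp_rot: [[0.271, 0.963, 0.001], [0.963, -0.271, -0.001], [-0.001, 0.001, -1.0]]
force: [-2.3, 0.3, 6.4]
gripper_width: 0.0148
finger_force: 29.9
time_s: 4.15
tool_pos: [0.4279, -0.3004, 0.1237]
tcp_rot: [[0.271, 0.963, 0.001], [0.963, -0.271, -0.001], [-0.001, 0.001, -1.0]]
force: [-2.8, -0.2, 5.7]
gripper_width: 0.0148
finger_force: 29.9
```

```bash

python3 -m pendant '0 0 0 0 0 0.1 0; 0 0 0 0 0 0.3 0; 0 0 0 0 0 0.3 0; 0 0 0 0 0 0.3 0; 0 0 0 0 0 0.3 0'
python3 -m pendant '0 0 0 0 0 0.1 0; 0 0 0 0.2 0.16 0 0;0 0 0 0.2 0.16 0 0;0 0 0 0.2 0.16 0 0;0 0 0 0.2 0.16 0 0'
python3 -m pendant '0 0 0 0.2 0.16 0 0;0 0 0 0.2 0.14 0 0;0 0 0 0 0 0 0;0 0 0 0 0 0 0'
python3 - <<'E'
from h import *
import json
np.set_printoptions(precision=4,suppress=True)
c=eyes.camera_info('wrist');im=eyes.snapshot('wrist')[:,:,::-1]
print(status.state()['tool_pos'])
json.dump({k:np.array(v).tolist() for k,v in c.items()},open('/tmp/w3.json','w'))
S=eyes.camera_info('scene');sc=eyes.snapshot('scene')[:,:,::-1]
u,v=proj(c,[.648,-.047,.11],True)[0].astype(int); print(u,v); u0,v0=max(u-40,0),max(v-60,0); print(u0,v0)
f=lambda im,x,y,w,h,k:cv2.resize(im[y:y+h,x:x+w],None,fx=k,fy=k,interpolation=cv2.INTER_CUBIC)
cv2.imwrite('/tmp/w3.png',im);cv2.imwrite('/tmp/s3.png',sc)
cv2.imwrite('pics/w3.png',np.hstack([f(im,u0,v0,80,120,5.),f(sc,180,120,120,180,10/3)]))
E
```

```text
time_s: 4.65
tool_pos: [0.4274, -0.2997, 0.3193]
tcp_rot: [[0.271, 0.963, -0.001], [0.963, -0.271, 0.001], [0.001, -0.001, -1.0]]
force: [0.6, -0.8, -3.9]
gripper_width: 0.0149
finger_force: 30.0
time_s: 5.15
tool_pos: [0.5487, -0.203, 0.3322]
tcp_rot: [[0.271, 0.963, -0.001], [0.963, -0.271, 0.001], [0.0, -0.001, -1.0]]
force: [-0.1, -0.2, -3.9]
gripper_width: 0.015
finger_force: 30.0
time_s: 5.55
tool_pos: [0.608, -0.1587, 0.3316]
tcp_rot: [[0.27, 0.963, -0.002], [0.963, -0.27, 0.001], [0.0, -0.002, -1.0]]
force: [-0.2, 0.8, -4.1]
gripper_width: 0.0151
finger_force: 30.0
[ 0.6075 -0.1594  0.3321]
286 77
246 17
```

View pics/w3.png

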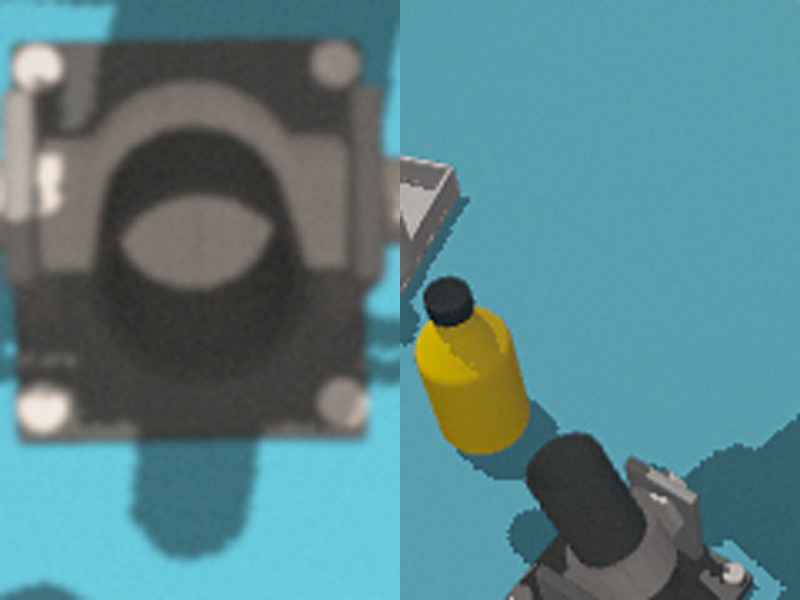

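```bash
cat > tube.py <<'E'
from h import *
import json
np.set_printoptions(precision=4,suppress=True,linewidth=150)
def axes(lean,az):
    a,l=np.radians(az),np.radians(lean); u=np.array([np.cos(a),np.sin(a),0])
    z=u*np.sin(l)+np.array([0,0,np.cos(l)]); y=np.array([-u[1],u[0],0]); return np.c_[np.cross(y,z),y,z]
def circ(m,R,r,d,n=72):
    t=np.linspace(0,2*np.pi,n,endpoint=False); return m+r*np.outer(np.cos(t),R[:,0])+r*np.outer(np.sin(t),R[:,1])-d*R[:,2]
E
python3 - <<'E'
from tube import *
W=json.load(open('/tmp/w3.json')); S=eyes.camera_info('scene');T=eyes.camera_info('top')
print('cam pos',-np.array(W['R']).T@W['t'])
m=np.array([.648,-.047,.129])
for l in (24,30,36):
    R=axes(l,-105.6)
    for nm,r,d in [('outer',.023,0),('inner',.0195,0),('floor',.0195,.112)]:
        p=(proj(W,circ(m,R,r,d),True)-[246,17])*5+2; print(l,nm,'c',p.mean(0),'x',p[:,0].min(),p[:,0].max(),'y',p[:,1].min(),p[:,1].max(), end=' ')
        if r>.02:
            q=(proj(S,circ(m,R,r,d))-[205,240])*5+2;k=(proj(T,circ(m,R,r,d))-[240,145])*5+2; print('S',q.min(0),q.max(0),'T',k.min(0),k.max(0),end='')
        print()
E
```

```text
cam pos [ 0.6258 -0.0951  0.4793]
24 outer c [205.8572 291.0233] x 97.44747254751343 314.1321277177893 y 188.0487360377948 391.29055564426596 S [61.9516 48.7154] [176.1449 143.8972] T [173.7939  41.1205] [260.6586 133.9261]
24 inner c [205.8859 291.1372] x 113.94495809002831 297.72969552603894 y 203.98223396414605 376.34452684332206 
24 floor c [196.752  186.0581] x 125.72323188746776 267.73962826530106 y 118.55392671622806 252.51986154135903 
30 outer c [205.866  290.7382] x 97.44747254751343 314.1321277177893 y 190.95060717913083 387.24677821594014 S [64.0968 49.8832] [174.0789 142.5973] T [175.9996  40.6701] [258.3324 134.2672]
30 inner c [205.8922 290.9321] x 113.94495809002831 297.72969552603894 y 206.52505313420815 372.98055868878487 
30 floor c [197.0176 145.9236] x 125.2577088878108 268.73120921911476 y 79.21957517741501 211.34024197525076 
36 outer c [205.8762 290.5036] x 97.44747254751343 314.1985721561961 y 195.02323851235627 382.23422772305247 S [66.3461 50.6269] [171.7096 141.6507] T [178.6593  40.2771] [255.5881 134.6016]
36 inner c [205.8995 290.7635] x 113.94495809002831 297.7401888835574 y 210.0491914988211 368.78096078256914 
36 floor c [197.3531 106.4496] x 124.69769489351575 269.9554705161962 y 40.86789591652246 170.5067199404331
```

```bash
python3 - <<'E'
from tube import *
W=json.load(open('/tmp/w3.json')); S=eyes.camera_info('scene');T=eyes.camera_info('top')
n=lambda x0,y0,u,v:((u+.5)/5-.5+x0,(v+.5)/5-.5+y0)
B=np.array([onz(W,n(246,17,*p),.012,True) for p in [(38,65),(335,62),(343,400),(42,408)]]); print(B)
d=(B[3]-B[0]+B[2]-B[1]); e=B[0]-B[1]+B[3]-B[2]; print('az',np.degrees(np.arctan2(d[1],d[0])),np.degrees(np.arctan2(e[1],e[0])),'ctr',B.mean(0))
sc=(cv2.imread('/tmp/scene.png').astype(float)+cv2.imread('/tmp/s3.png'))/2
g=sc[...,0]-sc[...,2]   # B-R
L=[];Rr=[]
for r in range(252,296):
    row=g[r]; c0=205+18+int((r-252)*.55)+4
    def cross(rg):
        prev=None
        for x in rg:
            if row[x]>22:
                return x-(row[x]-22)/(row[x]-prev) *(1 if rg.step>0 else -1) if prev is not None else x
            prev=row[x]
    a=cross(range(c0,205,-1)); b=cross(range(c0,275,1)); L.append((r,a));Rr.append((r,b))
print([(r,round(a,1),round(b,1)) for (r,a),(_,b) in zip(L,Rr)])
E
```

```text
[[ 0.6279  0.0483  0.012 ]
 [ 0.71    0.0267  0.012 ]
 [ 0.6845 -0.0713  0.012 ]
 [ 0.6016 -0.0509  0.012 ]]
az -104.73223031571341 165.6944052408937 ctr [ 0.656  -0.0118  0.012 ]Traceback (most recent call last):
  File "<stdin>", line 18, in <module>
TypeError: type NoneType doesn't define __round__ method
```

```bash
python3 - <<'E'
from tube import *
from scipy.spatial import ConvexHull
W=json.load(open('/tmp/w3.json')); S=eyes.camera_info('scene');T=eyes.camera_info('top')
sc=(cv2.imread('/tmp/scene.png').astype(float)+cv2.imread('/tmp/s3.png'))/2
g=np.clip((sc[...,0]-sc[...,2])/60,0,1)  # blue->1
print('levels',(sc[...,0]-sc[...,2])[265,[215,218,220,222,224,226,230,235,240,244,246,250]].round())
E
python3 - <<'E'
from tube import *
S=eyes.camera_info('scene')
sc=(cv2.imread('/tmp/scene.png').astype(float)+cv2.imread('/tmp/s3.png'))/2
g=sc[...,0]-sc[...,2]
def cross(row,rg,th=30):
    prev=None
    for x in rg:
        if row[x]>th and prev is not None: return x-rg.step*(row[x]-th)/(row[x]-prev)
        prev=row[x]
    return np.nan
P=[]
for r in range(250,288,2):
    c0=int(205+23+(r-252)*.57); P.append((r,cross(g[r],range(c0,205,-1)),cross(g[r],range(c0,262,1))))
P=np.array(P); print(P.round(1).tolist())
l=P[(P[:,0]>264)]; print('left slope dx/dy',np.polyfit(l[:,0],l[:,1],1))
r=P[(P[:,0]>256)&(P[:,0]<270)]; print('right',np.polyfit(r[:,0],r[:,2],1))
m=np.array([.648,-.046,.129])
for le in (20,24,28,32,36):
    R=axes(le,-104.7); out=[]
    for sgn in (1,-1):
        # silhouette: tangent points
        o=-np.array(S['R']).T@S['t']; v=o-m; a=v@R[:,0];b=v@R[:,1]; ph=np.arctan2(b,a)+sgn*np.arccos(.023/np.hypot(a,b))
        q=m+.023*(np.cos(ph)*R[:,0]+np.sin(ph)*R[:,1]); uv=proj(S,np.array([q,q-.05*R[:,2]])); k=(uv[1]-uv[0]); out+= [round(k[0]/k[1],3),(uv[0][0]-uv[0][1]*k[0]/k[1]).round(2)]
    print(le,out)
E
```

```text
levels [84. -8.  4.  5.  3.  3.  2.  3.  4.  6.  2.  2.]
[[250.0, 208.7, 222.5], [252.0, 224.0, 238.4], [254.0, 221.7, 240.1], [256.0, 219.7, 241.2], [258.0, 218.3, 242.4], [260.0, 217.3, 243.4], [262.0, 216.9, 245.1], [264.0, 217.3, 246.3], [266.0, 218.2, nan], [268.0, 219.5, nan], [270.0, 221.3, nan], [272.0, 222.0, nan], [274.0, 223.6, nan], [276.0, 225.1, nan], [278.0, 226.4, nan], [280.0, 226.8, nan], [282.0, 225.2, nan], [284.0, 223.5, nan], [286.0, 221.8, nan]]
left slope dx/dy [  0.2637 150.2661]
right [nan nan]
20 [np.float64(0.564), np.float64(97.46), np.float64(0.638), np.float64(48.66)]
24 [np.float64(0.622), np.float64(82.75), np.float64(0.691), np.float64(34.57)]
28 [np.float64(0.678), np.float64(68.75), np.float64(0.741), np.float64(21.18)]
32 [np.float64(0.731), np.float64(55.28), np.float64(0.789), np.float64(8.33)]
36 [np.float64(0.783), np.float64(42.18), np.float64(0.836), np.float64(-4.13)]
```

```bash
cat > fit.py <<'E'
from tube import *
from scipy.optimize import differential_evolution
from scipy.ndimage import map_coordinates
S=eyes.camera_info('scene');T=eyes.camera_info('top')
J=lambda f:json.load(open(f))
V=[(S,'/tmp/scene.png',0,1),(T,'/tmp/top.png',0,1),(J('/tmp/w3.json'),'/tmp/w3.png',1,1),(J('/tmp/w1.json'),'/tmp/w1.png',1,.7)]
G=[]
for c,f,fi,w in V:
    im=cv2.GaussianBlur(np.log(cv2.imread(f).astype(np.float32)+8),(0,0),1.0)
    G.append((c,[cv2.Sobel(im,-1,1,0),cv2.Sobel(im,-1,0,1)],fi,w))
def score(c,g,P,fi):
    uv=proj(c,P,fi); d=np.roll(uv,-1,0)-np.roll(uv,1,0); n=np.c_[d[:,1],-d[:,0]]/np.linalg.norm(d,axis=1)[:,None]
    s=0
    for ch in range(3):
        gx=map_coordinates(g[0][...,ch],[uv[:,1],uv[:,0]],order=1);gy=map_coordinates(g[1][...,ch],[uv[:,1],uv[:,0]],order=1)
        s=s+np.abs(gx*n[:,0]+gy*n[:,1])
    return np.minimum(s,4).mean()
def sil(c,g,m,R,fi,L=.035):
    o=-np.array(c['R']).T@np.array(c['t']); v=o-m; a=v@R[:,0];b=v@R[:,1]; s=0
    for sg in (1,-1):
        ph=np.arctan2(b,a)+sg*np.arccos(.023/np.hypot(a,b)); q=m+.023*(np.cos(ph)*R[:,0]+np.sin(ph)*R[:,1])
        s+=score(c,g,q-np.outer(np.linspace(.002,L,40),R[:,2]),fi)
    return s/2
def f(p,det=False):
    m=p[:3];R=axes(p[3],p[4]); r=[]
    for i,(c,g,fi,w) in enumerate(G):
        r.append(w*score(c,g,circ(m,R,.023,0),fi)); r.append(.6*w*score(c,g,circ(m,R,.0195,0),fi)); r.append(.8*w*sil(c,g,m,R,fi))
    return np.array(r) if det else -sum(r)+ .02*((p[4]+104.7)/1.)**2
if __name__=='__main__':
    for lo,hi in ((22,38),(22,27),(27,32),(32,38)):
        b=[(.640,.656),(-.056,-.036),(.12,.138),(lo,hi),(-108,-101)]
        o=differential_evolution(f,b,seed=1,maxiter=120,popsize=12,tol=1e-6); print(lo,hi,o.x,o.fun,f(o.x,True).round(2))
E
python3 fit.py
```

```text
22 38 [   0.6475   -0.0457    0.1282   25.7995 -105.5463] -26.076472161155394 [2.86 1.27 3.11 3.31 2.02 2.74 1.63 0.98 3.16 1.95 1.39 1.67]
22 27 [   0.6475   -0.0457    0.1282   25.7972 -105.5476] -26.07646814847316 [2.86 1.27 3.11 3.31 2.02 2.74 1.63 0.98 3.16 1.95 1.39 1.67]
27 32 [   0.6475   -0.0456    0.1278   27.0001 -105.4895] -26.011038186405685 [2.88 1.17 3.04 3.29 2.02 2.76 1.68 0.94 3.15 1.98 1.37 1.75]
32 38 [   0.647    -0.0464    0.1277   32.     -105.4189] -25.369479961095184 [2.56 1.26 2.8  3.3  1.95 2.76 2.02 0.63 3.05 2.01 1.16 1.89]
```

The edge fit gives the mouth at (0.6475,-0.0457,0.128), lean about 26° and azimuth about -105°. I'll tilt the insert and move to a point 30 mm short of the mouth.

```bash

python3 -m pendant '0.0348 -0.0095 0 0.02 0.04 0 0; 0.0348 -0.0095 0 0.02 0.05 0 0; 0.0348 -0.0095 0 0.03 0.06 0 0; 0.0348 -0.0095 0 0.03 0.07 0 0; 0 0 0 0.03 0.07 -0.15 0'
python3 -m pendant '0 0 0 0.02 0.043 -0.15 0; 0 0 0 0 0 -0.15 0; 0 0 0 0 0 0 0;0 0 0 0 0 0 0;0 0 0 0 0 0 0'
python3 - <<'E'
from tube import *
st=status.state(); p,Rt=st['tool_pos'],st['tcp_rot']; print(p,Rt,st['q'])
m=np.array([.6475,-.0457,.128]); R=axes(26,-105.2)
ft=p+Rt[:,2]*.1197; d=ft-m; print('foot rel tube axes mm',R.T@d*1e3,'angle',np.degrees(np.arccos(-Rt[:,2]@R[:,2])))
S=eyes.camera_info('scene');T=eyes.camera_info('top');a=eyes.snapshot('scene')[:,:,::-1];b=eyes.snapshot('top')[:,:,::-1]
cv2.imwrite('/tmp/s4.png',a);cv2.imwrite('/tmp/t4.png',b)
f=lambda im,x,y,w,h,k:cv2.resize(im[y:y+h,x:x+w],None,fx=k,fy=k,interpolation=cv2.INTER_CUBIC)
A=f(a,185,170,80,120,5); B=f(b,225,110,100,150,4)
for im,c,x0,y0,k in ((A,S,185,170,5),(B,T,225,110,4)):
    for q in (ft,m,m+R[:,2]*.03,p,p+Rt[:,2]*.0097):
        u=(proj(c,q)[0]-[x0,y0]+.5)*k; cv2.circle(im,tuple(int(z) for z in u),2,(0,0,255),-1)
cv2.imwrite('pics/s4.png',np.hstack([A,B]))
E
```

```text
time_s: 6.15
tool_pos: [0.627, -0.1187, 0.3116]
tcp_rot: [[0.247, 0.961, 0.121], [0.864, -0.275, 0.422], [0.439, 0.0, -0.898]]
force: [-0.5, -1.0, -4.9]
gripper_width: 0.0151
finger_force: 30.0
time_s: 6.65
tool_pos: [0.6305, -0.11, 0.2669]
tcp_rot: [[0.244, 0.963, 0.118], [0.866, -0.271, 0.421], [0.437, -0.001, -0.899]]
force: [0.8, -0.2, -4.1]
gripper_width: 0.0152
finger_force: 30.0
[ 0.6305 -0.11    0.2669] [[ 0.244   0.9626  0.1178]
 [ 0.8656 -0.2709  0.4211]
 [ 0.4372 -0.0007 -0.8993]] [-30.3092  30.8815  58.5147  25.2176  96.9074 -12.8993]
foot rel tube axes mm [-0.9799  0.8589 34.2385] angle 0.20196592051118345
```

View pics/s4.png

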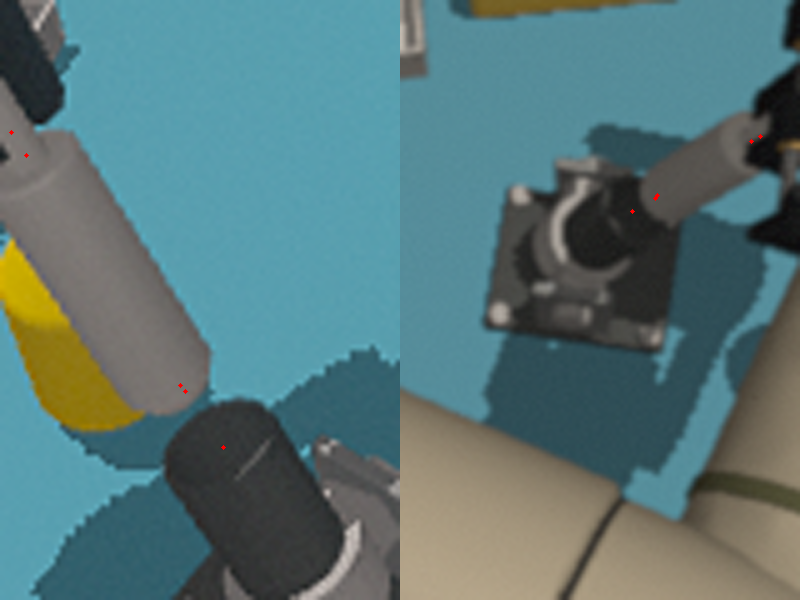

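```bash
cat > ins.py <<'E'
import fit
from fit import *
def load(pairs):
    out=[]
    for c,f_ in pairs:
        im=cv2.GaussianBlur(np.log(cv2.imread(f_).astype(np.float32)+8),(0,0),1.0); out.append((c,[cv2.Sobel(im,-1,1,0),cv2.Sobel(im,-1,0,1)]))
    return out
def silr(c,g,a,b,r):
    z=(b-a)/np.linalg.norm(b-a); x=np.cross(z,[0,1,.1]);x/=np.linalg.norm(x);R=np.c_[x,np.cross(z,x),z]
    o=-np.array(c['R']).T@np.array(c['t']); v=o-a; A=v@R[:,0];B=v@R[:,1]; s=[]
    for sg in (1,-1):
        ph=np.arctan2(B,A)+sg*np.arccos(r/np.hypot(A,B)); q=a+r*(np.cos(ph)*x+np.sin(ph)*R[:,1])
        s.append(score(c,g,q+np.outer(np.linspace(0,1,60)[2:-2],b-a),0))
    return s
E
cat > run.py <<'E'
from ins import *
GG=load([(S,'/tmp/s4.png'),(T,'/tmp/t4.png')])
st=status.state();p,Rt=st['tool_pos'],st['tcp_rot'];m=np.array([.6475,-.0457,.128]); R=axes(26,-105.2)
def cost(k,det=False):
    tz=-Rt[:,2]+Rt[:,0]*np.radians(k[0])+Rt[:,1]*np.radians(k[1]); tz/=np.linalg.norm(tz)
    base=p+Rt[:,0]*k[2]+Rt[:,1]*k[3]   # axis passes here, tool-frame offsets
    a,b=base-tz*.110,base-tz*.016
    s=[silr(c,g,a,b,.018) for c,g in GG]
    return np.array(s) if det else -np.sum(s)
o=differential_evolution(cost,[(-6,6),(-6,6),(-.006,.006),(-.006,.006)],seed=0,popsize=15,tol=1e-6)
print('tilt x,y deg, off x,y',o.x[:2],o.x[2:]*1e3,cost(o.x,True).round(2)); k=o.x
tz=-Rt[:,2]+Rt[:,0]*np.radians(k[0])+Rt[:,1]*np.radians(k[1]); tz/=np.linalg.norm(tz)
ft=p+Rt[:,0]*k[2]+Rt[:,1]*k[3]-tz*.1197; print('foot in tube axes',R.T@(ft-m)*1e3,'axis in tube axes deg',np.degrees(R.T@tz)[:2])
def ct(q): # tube from scene+top only
    RR=axes(q[3],-105.2); return -sum(score(c,g,circ(q[:3],RR,.023,0),0)+sil(c,g,q[:3],RR,0) for c,g in GT)
GT=load([(S,'/tmp/scene.png'),(T,'/tmp/top.png')])
o=differential_evolution(ct,[(.640,.656),(-.056,-.036),(.12,.138),(22,38)],seed=1,popsize=12,tol=1e-6);print('tube S+T',o.x,o.fun)
E
python3 run.py
```

```text
tilt x,y deg, off x,y [1.7582 0.0364] [-0.1233  1.2213] [[2.82 3.63]
 [2.61 2.02]]
foot in tube axes [ 2.7442  1.8383 33.8749] axis in tube axes deg [-1.8232 -0.1079]
tube S+T [ 0.6477 -0.0469  0.1257 27.8055] -13.702595161194314
```

```bash

python3 -m pendant '0.0134 -0.0036 0 -0.016 -0.019 -0.011 0; 0 0 0 0.0079 0.029 -0.0595 0; 0 0 0 0.0079 0.029 -0.0595 0; 0 0 0 0 0 0 0; 0 0 0 0 0 0 0'
python3 - <<'E'
from station import eyes
import cv2
for n in ('scene','top'): cv2.imwrite(f'/tmp/{n[0]}4.png',eyes.snapshot(n)[:,:,::-1])
E
python3 run.py
```

```text
time_s: 7.25
tool_pos: [0.6305, -0.1029, 0.2456]
tcp_rot: [[0.239, 0.963, 0.125], [0.846, -0.269, 0.46], [0.476, -0.004, -0.879]]
force: [-0.3, 0.4, -3.7]
gripper_width: 0.0149
finger_force: 30.0
tilt x,y deg, off x,y [1.3405 0.3167] [-0.5386  1.0833] [[2.8  3.82]
 [2.46 1.87]]
foot in tube axes [ 0.4523 -0.7648 12.6741] axis in tube axes deg [1.1064 0.2776]
tube S+T [ 0.6477 -0.0469  0.1257 27.8055] -13.702595161194314
```

```bash

python3 -m pendant '0 0 0 0.003 -0.005 -0.002 0; 0 0 0 0.004 0.0146 -0.0297 0; 0 0 0 0.004 0.0146 -0.0297 0; 0 0 0 0.004 0.0146 -0.0297 0; 0 0 0 0 0 0 0'
python3 -m pendant '0 0 0 0.004 0.0146 -0.0297 0; 0 0 0 0 0 0 0;0 0 0 0 0 0 0'
python3 -m pendant '0 0 0 0.004 0.0146 -0.0297 0; 0 0 0 0 0 0 0;0 0 0 0 0 0 0'
```

```text
time_s: 7.85
tool_pos: [0.6325, -0.0971, 0.2311]
tcp_rot: [[0.239, 0.963, 0.124], [0.846, -0.27, 0.461], [0.477, -0.005, -0.879]]
force: [-0.2, -0.1, -4.7]
gripper_width: 0.0149
finger_force: 30.0
time_s: 8.15
tool_pos: [0.6332, -0.0954, 0.2275]
tcp_rot: [[0.239, 0.963, 0.125], [0.846, -0.27, 0.46], [0.477, -0.004, -0.879]]
force: [0.4, 0.1, -4.6]
gripper_width: 0.0145
finger_force: 30.0
time_s: 8.45
tool_pos: [0.6338, -0.0932, 0.223]
tcp_rot: [[0.239, 0.963, 0.125], [0.846, -0.27, 0.46], [0.477, -0.004, -0.879]]
force: [0.4, -0.0, -3.6]
gripper_width: 0.0151
finger_force: 30.0
```

```bash

python3 -m pendant '0 0 0 0.004 0.0146 -0.0297 0; 0 0 0 0.004 0.0146 -0.0297 0;0 0 0 0 0 0 0'
python3 -m pendant '0 0 0 0.004 0.0146 -0.0297 0; 0 0 0 0.004 0.0146 -0.0297 0;0 0 0 0 0 0 0'
python3 - <<'E'
from station import eyes
import cv2
for n in ('scene','top'): cv2.imwrite(f'/tmp/{n[0]}4.png',eyes.snapshot(n)[:,:,::-1])
E
sed -i 's/a,b=base-tz\*.110/a,b=base-tz*.080/' run.py; python3 run.py
```

```text
time_s: 8.75
tool_pos: [0.6349, -0.0884, 0.2133]
tcp_rot: [[0.24, 0.963, 0.124], [0.846, -0.27, 0.46], [0.477, -0.005, -0.879]]
force: [-0.1, -0.3, -4.8]
gripper_width: 0.015
finger_force: 30.0
time_s: 9.05
tool_pos: [0.6361, -0.0841, 0.2045]
tcp_rot: [[0.24, 0.963, 0.125], [0.846, -0.27, 0.46], [0.477, -0.005, -0.879]]
force: [1.0, -0.1, -5.0]
gripper_width: 0.0151
finger_force: 30.0
tilt x,y deg, off x,y [2.1401 1.7566] [-0.0448  2.327 ] [[2.77 3.34]
 [2.86 1.98]]
foot in tube axes [  1.7529  -2.1212 -32.6767] axis in tube axes deg [0.3483 1.7656]
tube S+T [ 0.6477 -0.0469  0.1257 27.8055] -13.702595161194314
```

Foot is about 32 mm in with no contact force. I'll continue.

```bash

for i in 1; do python3 -m pendant '0 0 0 0.004 0.0146 -0.0297 0; 0 0 0 0.004 0.0146 -0.0297 0; 0 0 0 0.004 0.0146 -0.0297 0;0 0 0 0 0 0 0' | grep -E 'pos|^force'; done
python3 -m pendant '0 0 0 0.004 0.0146 -0.0297 0; 0 0 0 0.004 0.0146 -0.0297 0;0 0 0 0 0 0 0;0 0 0 0 0 0 0'| grep -E 'pos|rot|^force'
python3 -m pendant '0 0 0 0.004 0.0146 -0.0297 0; 0 0 0 0.004 0.0146 -0.0297 0;0 0 0 0 0 0 0;0 0 0 0 0 0 0'| grep -E 'pos|rot|^force'
```

```text
tool_pos: [0.638, -0.0775, 0.1911]
force: [1.5, -0.4, -5.2]
tool_pos: [0.6392, -0.0734, 0.1827]
tcp_rot: [[0.239, 0.963, 0.125], [0.846, -0.27, 0.46], [0.477, -0.004, -0.879]]
force: [1.2, -0.2, -4.9]
tool_pos: [0.6404, -0.0689, 0.1737]
tcp_rot: [[0.239, 0.963, 0.125], [0.846, -0.27, 0.46], [0.477, -0.004, -0.879]]
force: [2.9, 0.4, -6.2]
```

```bash

python3 -m pendant '0 0 0 0.008 0.0136 -0.0297 0; 0 0 0 0.004 0.0146 -0.0297 0; 0 0 0 0 0 0 0;0 0 0 0 0 0 0' | grep -E 'pos|^force'
python3 -m pendant '0 0 0 0.004 0.0146 -0.0297 0; 0 0 0 0.004 0.0146 -0.0297 0;0 0 0 0 0 0 0;0 0 0 0 0 0 0'| grep -E 'pos|^force'
python3 -m pendant '0 0 0 0.004 0.0146 -0.0297 0; 0 0 0 0.004 0.0146 -0.0297 0;0 0 0 0 0 0 0;0 0 0 0 0 0 0'| grep -E 'pos|^force'
```

```text
tool_pos: [0.6421, -0.0647, 0.1648]
force: [0.7, -0.2, -5.4]
tool_pos: [0.6433, -0.0603, 0.1559]
force: [0.9, 0.2, -5.6]
tool_pos: [0.6445, -0.056, 0.147]
force: [0.3, -0.8, -6.0]
```

```bash

python3 -m pendant '0 0 0 0.004 0.0146 -0.0297 0; 0 0 0 0.004 0.0146 -0.0297 0; 0 0 0 0 0 0 0;0 0 0 0 0 0 0' | grep -E 'pos|^force'
python3 -m pendant '0 0 0 0.0016 0.0058 -0.0119 0; 0 0 0 0 0 0 0;0 0 0 0 0 0 0'| grep -E 'pos|^force'
python3 -m pendant '0 0 0 0.0016 0.0058 -0.0119 0; 0 0 0 0 0 0 0;0 0 0 0 0 0 0'| grep -E 'pos|^force'
```

```text
tool_pos: [0.646, -0.0518, 0.139]
force: [-1.5, -3.4, 2.0]
tool_pos: [0.6466, -0.0517, 0.1389]
force: [-5.0, -6.5, 12.0]
tool_pos: [0.6473, -0.0516, 0.1388]
force: [-8.7, -11.7, 22.9]
```

```bash
python3 - <<'E'
from tube import *
S=eyes.camera_info('scene');T=eyes.camera_info('top');W=eyes.camera_info('wrist');a=eyes.snapshot('scene')[:,:,::-1];w=eyes.snapshot('wrist')[:,:,::-1]
cv2.imwrite('/tmp/s5.png',a)
f=lambda im,x,y,w,h,k:cv2.resize(im[y:y+h,x:x+w],None,fx=k,fy=k,interpolation=cv2.INTER_CUBIC)
A=f(a,195,210,80,120,5); m=np.array([.6476,-.0463,.127]);
print('mouth in wrist',proj(W,m,True))
cv2.imwrite('pics/s5.png',np.hstack([A,f(w,180,120,200,300,2)]))
E
```

```text
mouth in wrist [[276.5999 253.4636]]
```

View pics/s5.png

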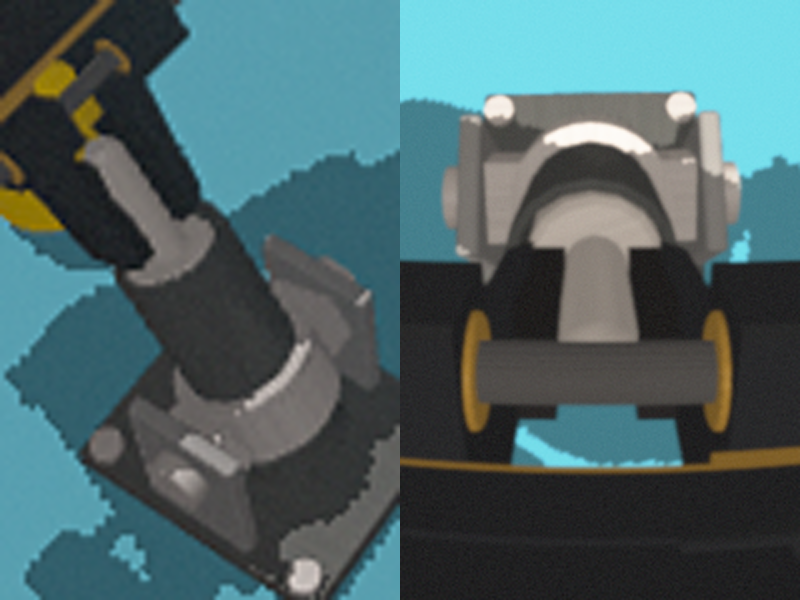

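```bash
python3 - <<'E'
from tube import *
S=eyes.camera_info('scene')
for m,l in ((np.array([.6475,-.0457,.128]),26),(np.array([.6477,-.0469,.1257]),27.8)):
    R=axes(l,-105.2)
    for d in (.049,.053,.057,.061): print(l,d,(proj(S,m+R[:,2]*d)[0]-[195,210]+.5)*5)
    print('rim',((proj(S,circ(m,R,.023,0))-[195,210]+.5)*5).min(0),((proj(S,circ(m,R,.023,0))-[195,210]+.5)*5).max(0))
    for s in (.002,-.004): q=(proj(S,circ(m,R,.018,s))-[195,210]+.5)*5; print('shoulder',s,q.mean(0),q.min(0),q.max(0))
E
```

```text
26 0.049 [111.2648 154.9244]
26 0.053 [105.9721 147.0884]
26 0.057 [100.6454 139.2019]
26 0.061 [ 95.2843 131.2646]
rim [117.365  200.7545] [229.9901 295.2184]
shoulder 0.002 [175.9693 250.9224] [132.0212 214.2577] [220.0416 288.1693]
shoulder -0.004 [168.6284 240.0557] [124.5011 203.3985] [212.884  277.2991]
27.8 0.049 [106.259  157.1938]
27.8 0.053 [100.7566 149.3373]
27.8 0.057 [ 95.2204 141.4324]
27.8 0.061 [ 89.6499 133.4787]
rim [115.7521 203.831 ] [226.7792 297.4619]
shoulder 0.002 [173.6449 253.6062] [130.3284 217.2649] [217.1075 290.539 ]
shoulder -0.004 [165.988  242.6753] [122.5068 206.3516] [209.6199 279.5947]
```

Picture: the rod tip is at (97,148) and the shoulder disc fills x 130–217 inside the rim. That matches fully home, with 53 mm of rod out and the shoulder 2 mm inside. I'll relieve the press, let go and back off along the axis.

```bash

python3 -m pendant '0 0 0 -0.0035 -0.0116 0.0238 0; 0 0 0 0 0 0 0; 0 0 0 0 0 0 0' | grep -E 'pos|^force'
python3 -m pendant '0 0 0 0 0 0 0.3; 0 0 0 0 0 0 0.5;0 0 0 0 0 0 0.5;0 0 0 0 0 0 0.5;0 0 0 0 0 0 0.5'| grep -E 'pos|^force|width'
python3 -m pendant '0 0 0 -0.012 -0.044 0.089 0.5; 0 0 0 -0.024 -0.088 0.178 0.5;0 0 0 -0.024 -0.088 0.178 0.5;0 0 0 -0.024 -0.088 0.178 0.5;0 0 0 0 0 0 0.5'| grep -E 'pos|^force|width'
python3 - <<'E'
from tube import *
T=eyes.camera_info('top');S=eyes.camera_info('scene');k=.7
L=lambda u,v,z:onz(T,((u+.5)*k-.5,(v+.5)*k-.5),z)[:2]
print('tray corners',[L(*p,.022) for p in [(163,307),(247,285),(280,413),(193,439)]],'gear',L(211,325,.039))
from fit import score
from scipy.optimize import minimize
gs=[]
for c,f in ((S,'/tmp/scene.png'),(T,'/tmp/top.png')):
    im=cv2.GaussianBlur(np.log(cv2.imread(f).astype(np.float32)+8),(0,0),1.); gs.append((c,[cv2.Sobel(im,-1,1,0),cv2.Sobel(im,-1,0,1)]))
Z=np.eye(3)
from scipy.optimize import differential_evolution as de
for sel in (gs,gs[:1],gs[1:]):
    o=de(lambda q:-sum(score(c,g,circ(np.r_[q,.043],Z,.023,0),0)+score(c,g,circ(np.r_[q,.043],Z,.0105,0),0) for c,g in sel),[(.445,.47),(.27,.3)],seed=0);print('sleeve',o.x,o.fun)
E
```

```text
tool_pos: [0.6461, -0.0518, 0.1388]
force: [-1.2, -3.0, 4.8]
tool_pos: [0.6458, -0.0516, 0.1383]
force: [-0.1, -0.7, 0.4]
gripper_width: 0.044
tool_pos: [0.6339, -0.0997, 0.2354]
force: [-0.5, -0.1, 0.1]
gripper_width: 0.0442
tray corners [array([0.5897, 0.3974]), array([0.6153, 0.2443]), array([0.3779, 0.1986]), array([0.3491, 0.3503])] gear [0.543  0.3077]
sleeve [0.4596 0.2844] -9.571162114204197
sleeve [0.4608 0.2851] -5.350107706355218
sleeve [0.4581 0.2834] -4.873087821415336
```

```bash

python3 -m pendant '-0.0382 0.0104 0 0 0 0.1 0.75; -0.0382 0.0104 0 0 0 0.1 0.75;-0.0382 0.0104 0 0 0 0.1 0.75;-0.0382 0.0104 0 0 0 0.1 0.75;0 0 -0.0441 -0.129 0.285 0 0.75'| grep -E 'pos'
python3 -m pendant '0 0 -0.0441 -0.129 0.285 0 0.75;0 0 -0.0441 -0.129 0.285 0 0.75;0 0 -0.0441 -0.129 0.285 0 0.75;0 0 -0.0441 -0.129 0.285 0 0.75;0 0 -0.0441 -0.129 0.285 -0.1 0.75'| grep -E 'pos'
python3 -m pendant '0 0 -0.0441 -0.129 0.285 -0.1 0.75;0 0 -0.0441 -0.129 0.285 -0.1 0.75;0 0 0 -0.129 0.285 -0.1 0.75;0 0 0 0 0 -0.2 0.75;0 0 0 0 0 0 0.75'| grep -E 'pos'
python3 -m pendant '0 0 0 0 0 0 0.75;0 0 0 0 0 0 0.75'
cat > sl.py <<'E'
from tube import *
from fit import score
from scipy.optimize import differential_evolution as de
c=eyes.camera_info('wrist');im0=eyes.snapshot('wrist')[:,:,::-1];cv2.imwrite('/tmp/w6.png',im0)
im=cv2.GaussianBlur(np.log(im0.astype(np.float32)+8),(0,0),1.);g=[cv2.Sobel(im,-1,1,0),cv2.Sobel(im,-1,0,1)];Z=np.eye(3)
fn=lambda q:-score(c,g,circ(np.r_[q,.043],Z,.023,0),1)-score(c,g,circ(np.r_[q,.043],Z,.0105,0),1)
o=de(fn,[(.445,.475),(.27,.30)],seed=0);print('sleeve',o.x,o.fun,proj(c,np.r_[o.x,.043],True),fn([.4596,.2844]))
st=status.state();print(st['tool_pos'],st['tcp_rot'][:,1],np.degrees(np.arctan2(st['tcp_rot'][1,1],st['tcp_rot'][0,1])),st['tcp_rot'][:,2],st['q'])
E
python3 sl.py
```

```text
tool_pos: [0.6155, -0.0558, 0.2919]
tool_pos: [0.5163, 0.1605, 0.2773]
tool_pos: [0.4574, 0.2855, 0.1988]
time_s: 15.65
tool_pos: [0.4608, 0.2845, 0.2037]
tcp_rot: [[0.981, 0.192, 0.001], [0.192, -0.981, 0.0], [0.001, -0.0, -1.0]]
force: [0.2, 0.9, 0.6]
gripper_width: 0.066
finger_force: 0.0
sleeve [0.4574 0.2862] -4.425101423288047 [[276.5402 194.0177]] -2.4737980971068585
[0.4609 0.2844 0.2037] [ 0.1918 -0.9814 -0.0001] -78.9449256572727 [ 0.0014  0.0004 -1.    ] [19.1504 22.5366 79.2318 -0.0045 78.1459 98.0962]
```

```bash

python3 -m pendant '0 0 0 -0.016 0.006 -0.25 0.75;0 0 0 0 0 -0.25 0.75;0 0 0 0 0 -0.25 0.75;0 0 0 0 0 -0.2 0.75;0 0 0 0 0 0 0.75'| grep -E 'pos|^force'
python3 -m pendant '0 0 0 0 0 -0.15 0.75;0 0 0 0 0 -0.14 0.75;0 0 0 0 0 0 0.75;0 0 0 0 0 0 0.75'| grep -E 'pos|^force'
python3 -m pendant '0 0 0 0 0 0 0.5;0 0 0 0 0 0 0.4;0 0 0 0 0 0 0.3;0 0 0 0 0 0 0.2;0 0 0 0 0 0 0.2'
python3 -m pendant '0 0 0 0 0 0 0;0 0 0 0 0 0 0;0 0 0 0 0 0 0'
```

```text
tool_pos: [0.4567, 0.2848, 0.0578]
force: [-0.1, 0.2, 0.5]
tool_pos: [0.4587, 0.2859, 0.0183]
force: [-0.2, -0.7, 0.5]
time_s: 17.1
tool_pos: [0.458, 0.2859, 0.0174]
tcp_rot: [[0.981, 0.193, 0.001], [0.193, -0.981, 0.0], [0.001, 0.0, -1.0]]
force: [0.0, -0.3, 6.5]
gripper_width: 0.0444
finger_force: 30.0
time_s: 17.4
tool_pos: [0.458, 0.2859, 0.0174]
tcp_rot: [[0.981, 0.193, 0.001], [0.193, -0.981, -0.0], [0.001, 0.0, -1.0]]
force: [-1.0, -1.2, 7.5]
gripper_width: 0.0449
finger_force: 30.0
```

```bash

python3 -m pendant '0 0 0 0 0 0.1 0;0 0 0 0 0 0.3 0;0 0 0 0 0 0.3 0;0 0 0 0 0 0.3 0;0 0 0 0 0 0.3 0'| grep -E 'pos|^force|width'
python3 -m pendant '0 0 0 0 0 0.2 0;0 0 0 0 0 0 0;0 0 0 0 0 0 0'| grep -E 'pos|^force|width'
cat > rod.py <<'E'
from ins import *
GG=load([(S,'/tmp/s7.png'),(T,'/tmp/t7.png')]); m=np.array([.6476,-.0463,.127]); 
def ax(k): 
    R=axes(k[0],k[1]); b=m+R[:,0]*k[2]+R[:,1]*k[3]; return R,b
def cost(k,det=False):
    R,b=ax(k); s=[silr(c,g,b+R[:,2]*.004,b+R[:,2]*.046,.008) for c,g in GG]; return np.array(s) if det else -np.sum(s)
if __name__=='__main__':
    for n in ('scene','top'): cv2.imwrite(f'/tmp/{n[0]}7.png',eyes.snapshot(n)[:,:,::-1])
    o=differential_evolution(cost,[(22,33),(-112,-99),(-.005,.005),(-.005,.005)],seed=0,popsize=20,tol=1e-6)
    R,b=ax(o.x); print(o.x[:2],o.x[2:]*1e3,cost(o.x,True),'base',b,'tip',b+R[:,2]*.053,'z',R[:,2])
E
python3 rod.py
```

```text
tool_pos: [0.4569, 0.2856, 0.2133]
force: [0.8, 0.5, -2.6]
gripper_width: 0.0446
tool_pos: [0.4571, 0.2857, 0.2408]
force: [0.1, 0.1, -3.2]
gripper_width: 0.0449[ WARN:0@0.716] global loadsave.cpp:275 findDecoder imread_('/tmp/s7.png'): can't open/read file: check file path/integrity
Traceback (most recent call last):
  File "rod.py", line 2, in <module>
    GG=load([(S,'/tmp/s7.png'),(T,'/tmp/t7.png')]); m=np.array([.6476,-.0463,.127]);
  File "ins.py", line 6, in load
    im=cv2.GaussianBlur(np.log(cv2.imread(f_).astype(np.float32)+8),(0,0),1.0); out.append((c,[cv2.Sobel(im,-1,1,0),cv2.Sobel(im,-1,0,1)]))
                               ^^^^^^^^^^^^^^^^^^^^^
AttributeError: 'NoneType' object has no attribute 'astype'
```

```bash
python3 - <<'E'
from station import eyes
import cv2
for n in ('scene','top'): cv2.imwrite(f'/tmp/{n[0]}7.png',eyes.snapshot(n)[:,:,::-1])
E
python3 rod.py
```

```text
[ 30.649 -99.   ] [-0.4798 -2.1822] [[2.2623 2.8132]
 [2.294  2.0074]] base [ 0.6455 -0.0456  0.1272] tip [ 0.6413 -0.0722  0.1728] z [-0.0797 -0.5035  0.8603]
```

```bash

python3 -m pendant '0 0 0.0442 0.1305 -0.287 0 0;0 0 0.0442 0.1305 -0.287 0 0;0 0 0.0442 0.1305 -0.287 0 0;0 0 0.0442 0.1305 -0.287 0 0;0 0 0.0442 0.1305 -0.287 0 0'| grep -E 'pos|^force|width'
python3 -m pendant '0 0 0.0442 0.1305 -0.287 0 0;0 0 0.0442 0.1305 -0.287 0 0;0 0 0.0442 0.1305 -0.287 0 0;0 0 0 0.1305 -0.287 0 0;0.0362 -0.0098 0 0 0 0 0'| grep -E 'pos|^force|width'
python3 -m pendant '0.0362 -0.0098 0 0 0 0 0;0.0362 -0.0098 0 0 0 0 0;0.0362 -0.0098 0 0 0 0 0;0 0 0 0 0 0 0;0 0 0 0 0 0 0'
cat > slv.py <<'E'
from ins import *
import sys
for n in ('scene','top'): cv2.imwrite(f'/tmp/{n[0]}8.png',eyes.snapshot(n)[:,:,::-1])
G8=load([(S,'/tmp/s8.png'),(T,'/tmp/t8.png')])
st=status.state();p,Rt=st['tool_pos'],st['tcp_rot']; z=-Rt[:,2]
print('lean',np.degrees(np.arccos(z[2])),'yaw',np.degrees(np.arctan2(Rt[1,1],Rt[0,1])),'p',p)
def cost(k,det=False):
    tz=z+Rt[:,0]*np.radians(k[0])+Rt[:,1]*np.radians(k[1]); b=p+Rt[:,0]*k[2]+Rt[:,1]*k[3]-z*.0144
    x=np.cross(Rt[:,1],tz);R=np.c_[x,np.cross(tz,x),tz]
    s=[(score(c,g,circ(b,R,.023,0),0),np.mean(silr(c,g,b,b+tz*.02,.023))) for c,g in G8]; return np.array(s) if det else -np.sum(s)
o=differential_evolution(cost,[(-5,5),(-3,3),(-.005,.005),(-.003,.003)],seed=0,popsize=15,tol=1e-6)
k=o.x;b=p+Rt[:,0]*k[2]+Rt[:,1]*k[3]-z*.0144;print('sleeve tilt',k[:2],'off mm',k[2:]*1e3,cost(k,True),'bottom',b)
tip=np.array([.6412,-.0708,.1736]);d=tip-b; print('tip in tool frame from sleeve bottom (mm)',Rt.T@d*1e3)
E
python3 slv.py
```

```text
tool_pos: [0.554, 0.0731, 0.2405]
force: [0.7, 0.9, -1.4]
gripper_width: 0.0445
tool_pos: [0.6335, -0.1007, 0.239]
force: [0.4, 1.0, -3.3]
gripper_width: 0.0445
time_s: 19.9
tool_pos: [0.6319, -0.0977, 0.2406]
tcp_rot: [[0.249, 0.961, 0.117], [0.857, -0.275, 0.436], [0.451, -0.008, -0.892]]
force: [0.9, 0.7, -2.4]
gripper_width: 0.0447
finger_force: 30.0
lean 26.836069332697214 yaw -15.84869301355755 p [ 0.6322 -0.0966  0.2415]
sleeve tilt [3.5852 3.    ] off mm [-3.6079  1.0342] [[2.4519 1.9864]
 [1.9981 3.296 ]] bottom [ 0.634  -0.0937  0.227 ]
tip in tool frame from sleeve bottom (mm) [-2.6693  1.0593 58.5384]
```

```bash

python3 -m pendant '0 0 0 0.02 0.055 -0.15 0;0 0 0 0.02 0.055 -0.15 0;0 0 0 0 0 0 0;0 0 0 0 0 0 0;0 0 0 0 0 0 0'| grep -E 'pos|^force|width'
python3 slv.py; python3 - <<'E'
from tube import *
a=cv2.imread('/tmp/s8.png');t=cv2.imread('/tmp/t8.png');w=eyes.snapshot('wrist')[:,:,::-1]
f=lambda im,x,y,w,h,k:cv2.resize(im[y:y+h,x:x+w],None,fx=k,fy=k,interpolation=cv2.INTER_CUBIC)
cv2.imwrite('/tmp/w8.png',w)
cv2.imwrite('pics/s8.png',np.hstack([f(a,195,205,66,100,6),np.vstack([f(t,265,120,80,60,5),f(w,190,120,160,120,2.5)])]))
E
```

```text
tool_pos: [0.6385, -0.081, 0.198]
force: [-0.4, 0.1, -1.7]
gripper_width: 0.0444
lean 26.92773335065161 yaw -15.918546642808787 p [ 0.6383 -0.0812  0.1978]
sleeve tilt [4.9963 1.2515] off mm [-1.1836 -1.5943] [[1.6394 2.6415]
 [1.5427 2.7777]] bottom [ 0.6382 -0.0755  0.1844]
tip in tool frame from sleeve bottom (mm) [-0.1552  1.6289 12.0399]
```

View pics/s8.png

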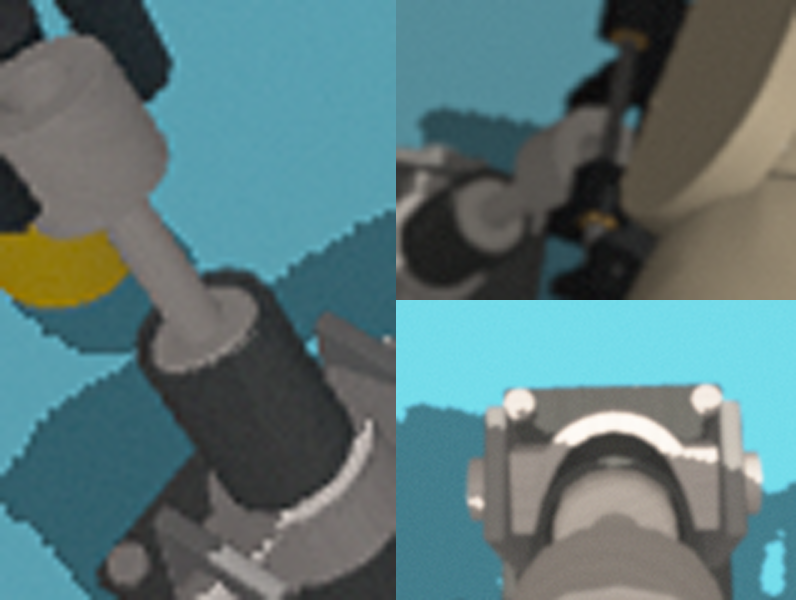

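The last picture shows the sleeve's lower face at (113,193), on the extended rod axis (115,195). In the wrist tile the sleeve is centred on the tube (613 vs 617). I'll lower it now.

```bash

python3 -m pendant '0 0 0 0.009 0.0136 -0.0297 0;0 0 0 0.0039 0.0146 -0.0297 0;0 0 0 0 0 0 0;0 0 0 0 0 0 0'| grep -E 'pos|^force|width'
python3 -m pendant '0 0 0 0.0039 0.0146 -0.0297 0;0 0 0 0 0 0 0;0 0 0 0 0 0 0'| grep -E 'pos|^force|width'
python3 -m pendant '0 0 0 0.0039 0.0146 -0.0297 0;0 0 0 0 0 0 0;0 0 0 0 0 0 0'| grep -E 'pos|^force|width'
```

```text
tool_pos: [0.6399, -0.0765, 0.1875]
force: [1.2, 0.4, -1.9]
gripper_width: 0.0447
tool_pos: [0.6405, -0.0744, 0.183]
force: [-0.4, 0.4, -1.9]
gripper_width: 0.045
tool_pos: [0.6411, -0.0721, 0.1786]
force: [0.2, 0.4, -1.9]
gripper_width: 0.0448
```

```bash

python3 -m pendant '0 0 0 0.0039 0.0146 -0.0297 0;0 0 0 0.0039 0.0146 -0.0297 0;0 0 0 0 0 0 0;0 0 0 0 0 0 0'| grep -E 'pos|^force|width'
python3 -m pendant '0 0 0 0.0039 0.0146 -0.0297 0;0 0 0 0.0039 0.0146 -0.0297 0;0 0 0 0 0 0 0;0 0 0 0 0 0 0'| grep -E 'pos|^force|width'
python3 -m pendant '0 0 0 0.0039 0.0146 -0.0297 0;0 0 0 0.0039 0.0146 -0.0297 0;0 0 0 0 0 0 0;0 0 0 0 0 0 0'| grep -E 'pos|^force|width'
```

```text
tool_pos: [0.6423, -0.0677, 0.1696]
force: [-0.5, -0.2, -2.5]
gripper_width: 0.0444
tool_pos: [0.6434, -0.0634, 0.1608]
force: [0.2, 0.0, -1.4]
gripper_width: 0.0444
tool_pos: [0.6446, -0.059, 0.1518]
force: [-0.0, -0.6, -2.1]
gripper_width: 0.0444
```

```bash

python3 -m pendant '0 0 0 0.0039 0.0146 -0.0297 0;0 0 0 0.0019 0.0073 -0.015 0;0 0 0 0 0 0 0;0 0 0 0 0 0 0'| grep -E 'pos|^force|width'
python3 -m pendant '0 0 0 0.0019 0.0073 -0.015 0;0 0 0 0 0 0 0;0 0 0 0 0 0 0'| grep -E 'pos|^force|width'
python3 -m pendant '0 0 0 0.0019 0.0073 -0.015 0;0 0 0 0 0 0 0;0 0 0 0 0 0 0'| grep -E 'pos|^force|width'
```

```text
tool_pos: [0.6455, -0.0558, 0.1453]
force: [0.3, 0.1, -1.2]
gripper_width: 0.045
tool_pos: [0.646, -0.0551, 0.1448]
force: [-4.0, -1.6, 9.4]
gripper_width: 0.0446
tool_pos: [0.6462, -0.0549, 0.1445]
force: [-11.8, -7.0, 22.2]
gripper_width: 0.0449
```

```bash

python3 -m pendant '0 0 0 -0.0019 -0.0073 0.015 0;0 0 0 -0.0019 -0.0073 0.015 0;0 0 0 -0.0065 0.002 0 0;0 0 0 0 0 0 0;0 0 0 0 0 0 0'| grep -E 'pos|^force|width'
python3 -m pendant '0 0 0 0.0019 0.0073 -0.015 0;0 0 0 0 0 0 0;0 0 0 0 0 0 0'
python3 -m pendant '0 0 0 0.0010 0.0036 -0.0075 0;0 0 0 0 0 0 0;0 0 0 0 0 0 0'| grep -E 'pos|^force|width'
```

```text
tool_pos: [0.6444, -0.0553, 0.1448]
force: [0.5, 0.1, -2.4]
gripper_width: 0.0449
time_s: 24.65
tool_pos: [0.6447, -0.0549, 0.1445]
tcp_rot: [[0.247, 0.962, 0.12], [0.857, -0.274, 0.437], [0.453, -0.005, -0.892]]
force: [-6.5, -3.1, 10.6]
gripper_width: 0.0447
finger_force: 29.8
tool_pos: [0.6448, -0.0549, 0.1444]
force: [-10.7, -6.3, 16.5]
gripper_width: 0.0443
```

```bash

python3 -m pendant '0 0 0 -0.0010 -0.0036 0.0075 0;0 0 0 0.001 -0.0036 0.0075 0;0 0 0 0 0 0 0'| grep -E 'pos|^force|width'
python3 -m pendant '0 0 0 0 0 0 0.6;0 0 0 0 0 0 0.75;0 0 0 0 0 0 0.75;0 0 0 0 0 0 0.75;0 0 0 0 0 0 0.75'| grep -E 'pos|^force|width'
python3 -m pendant '0 0 0 -0.012 -0.044 0.089 0.75; 0 0 0 -0.024 -0.088 0.178 0.75;0 0 0 -0.024 -0.088 0.178 0.75;0 0 0 -0.024 -0.088 0.178 0.75;0 0 0 -0.024 -0.088 0.178 0.75'| grep -E 'pos|^force|width'
python3 -m pendant '0 0 0 -0.2 -0.2 0.15 0.75;0 0 0 -0.2 -0.2 0.15 0.75;0 0 0 -0.2 -0.2 0.15 0.75;0 0 0 0 0 0 0.75;0 0 0 0 0 0 0.75'| grep -E 'pos|^force|width'
cat > chk.py <<'E'
from ins import *
for n in ('scene','top'): cv2.imwrite(f'/tmp/{n[0]}9.png',eyes.snapshot(n)[:,:,::-1])
im=cv2.imread('/tmp/s9.png').astype(float).mean(2)
for m,l in ((np.array([.6475,-.0457,.128]),26),(np.array([.6477,-.0469,.1257]),27.8)):
    R=axes(l,-105.2)
    # profile along the camera-facing generatrix, from -30 to +60 mm
    o=-np.array(S['R']).T@S['t']; v=o-m; n=v-R[:,2]*(v@R[:,2]); n/=np.linalg.norm(n)
    for off in (-25,0,25):
        t=np.radians(off); nn=np.cos(t)*n+np.sin(t)*np.cross(R[:,2],n)
        ds=np.arange(-24,62,3); uv=proj(S,m+.023*nn+np.outer(ds/1e3,R[:,2])); print(l,off,dict(zip(ds.tolist(),map_coordinates(im,[uv[:,1],uv[:,0]],order=1).round().astype(int).tolist())))
G9=load([(S,'/tmp/s9.png'),(T,'/tmp/t9.png')])
def cost(q,det=False):
    R=axes(q[3],q[4]);s=[score(c,g,circ(q[:3],R,.023,0),0)+np.mean(silr(c,g,q[:3]-R[:,2]*.036,q[:3],.023)) for c,g in G9];return s if det else -sum(s)
o=differential_evolution(cost,[(.63,.655),(-.08,-.045),(.14,.18),(15,38),(-112,-98)],seed=0,popsize=15,tol=1e-6);print('sleeve top',o.x,cost(o.x,True))
d=o.x[:3]-m;print('in tube axes',R.T@d*1e3)
E
python3 chk.py
```

```text
tool_pos: [0.645, -0.055, 0.1446]
force: [-3.7, -2.6, 4.2]
gripper_width: 0.0448
tool_pos: [0.645, -0.0549, 0.1441]
force: [-0.4, -0.2, -0.1]
gripper_width: 0.066
tool_pos: [0.6285, -0.1148, 0.2654]
force: [0.6, -0.5, 0.2]
gripper_width: 0.0667
tool_pos: [0.5386, -0.2048, 0.332]
force: [0.4, -0.0, 0.1]
gripper_width: 0.0659
26 -25 {-24: 50, -21: 51, -18: 49, -15: 51, -12: 49, -9: 50, -6: 50, -3: 49, 0: 52, 3: 74, 6: 103, 9: 114, 12: 112, 15: 110, 18: 112, 21: 112, 24: 111, 27: 113, 30: 114, 33: 114, 36: 115, 39: 111, 42: 125, 45: 178, 48: 176, 51: 175, 54: 109, 57: 90, 60: 106}
26 0 {-24: 51, -21: 52, -18: 50, -15: 51, -12: 53, -9: 53, -6: 52, -3: 52, 0: 52, 3: 78, 6: 114, 9: 114, 12: 113, 15: 113, 18: 115, 21: 115, 24: 116, 27: 116, 30: 114, 33: 114, 36: 115, 39: 116, 42: 121, 45: 175, 48: 176, 51: 166, 54: 123, 57: 123, 60: 115}
26 25 {-24: 52, -21: 50, -18: 50, -15: 49, -12: 52, -9: 51, -6: 51, -3: 48, 0: 50, 3: 68, 6: 91, 9: 107, 12: 108, 15: 109, 18: 111, 21: 111, 24: 110, 27: 110, 30: 111, 33: 112, 36: 111, 39: 110, 42: 98, 45: 156, 48: 173, 51: 174, 54: 173, 57: 175, 60: 175}

[... 245 characters left out ...]
: 119, 60: 154}
27.8 0 {-24: 49, -21: 52, -18: 50, -15: 51, -12: 53, -9: 52, -6: 52, -3: 51, 0: 53, 3: 81, 6: 110, 9: 113, 12: 113, 15: 114, 18: 114, 21: 115, 24: 116, 27: 115, 30: 116, 33: 113, 36: 117, 39: 114, 42: 139, 45: 179, 48: 176, 51: 142, 54: 120, 57: 122, 60: 121}
27.8 25 {-24: 52, -21: 51, -18: 51, -15: 50, -12: 54, -9: 52, -6: 51, -3: 49, 0: 51, 3: 81, 6: 102, 9: 109, 12: 110, 15: 111, 18: 112, 21: 112, 24: 111, 27: 111, 30: 111, 33: 114, 36: 111, 39: 107, 42: 132, 45: 174, 48: 174, 51: 175, 54: 139, 57: 128, 60: 164}
sleeve top [   0.643    -0.0662    0.166    25.2497 -109.2416] [np.float64(6.381618723512425), np.float64(5.31230909861699)]
in tube axes [-1.2156  0.5741 44.8715]
```

```bash
python3 - <<'E'
from tube import *
from scipy.ndimage import map_coordinates
S=eyes.camera_info('scene'); T=eyes.camera_info('top')
for nm,c,fs in (('S',S,('/tmp/s7.png','/tmp/s9.png')),('T',T,('/tmp/t7.png','/tmp/t9.png'))):
  m=np.array([.6476,-.0463,.127]);R=axes(27,-105.2)
  o=-np.array(c['R']).T@np.array(c['t']); v=o-m; n=v-R[:,2]*(v@R[:,2]); n/=np.linalg.norm(n)
  for off in (-70,-50,50,70):
    t=np.radians(off); nn=np.cos(t)*n+np.sin(t)*np.cross(R[:,2],n); ds=np.arange(-6,14,1.); uv=proj(c,m+.0225*nn+np.outer(ds/1e3,R[:,2]))
    for f in fs:
        im=cv2.imread(f).astype(float); g=map_coordinates(im.mean(2),[uv[:,1],uv[:,0]],order=1).round().astype(int); b=map_coordinates(im[...,0]-im[...,2],[uv[:,1],uv[:,0]],order=1).round().astype(int)
        print(nm,off,f[5:7],'I',g.tolist(),'B-R',b.tolist())
E
```

```text
S -70 s7 I [39, 42, 46, 39, 40, 44, 47, 55, 62, 66, 69, 73, 73, 74, 71, 70, 75, 84, 91, 97] B-R [2, 3, 5, -3, -3, 0, -1, -3, -5, -3, -1, -5, -7, -3, -6, -7, -9, 4, 18, 32]
S -70 s9 I [43, 43, 43, 42, 43, 43, 45, 54, 64, 74, 83, 93, 95, 97, 102, 103, 103, 102, 102, 103] B-R [-1, 0, 2, -2, -1, 0, 0, -3, -7, -8, -8, -10, -10, -8, -10, -10, -10, -10, -10, -10]
S -50 s7 I [46, 46, 46, 46, 46, 48, 51, 55, 66, 81, 96, 114, 132, 142, 144, 154, 164, 148, 134, 119] B-R [2, 2, 2, 2, 2, 2, 2, 1, 0, -3, -5, -7, -9, -11, -11, -12, -13, -11, -9, -7]
S -50 s9 I [47, 47, 46, 46, 47, 49, 54, 60, 69, 81, 92, 99, 105, 110, 109, 108, 107, 106, 105, 105] B-R [0, -1, 1, 2, 3, 2, 0, 0, -2, -4, -6, -7, -8, -9, -9, -9, -8, -9, -9, -9]
S 50 s7 I [48, 48, 49, 48, 47, 47, 49, 53, 59, 64, 67, 70, 71, 79, 76, 58, 47, 57, 54, 55] B-R [6, 7, 7, 6, 6, 6, 5, 5, 4, 3, 2, 2, 2, 0, 1, 4, 5, 3, 3, 3]
S 50 s9 I [46, 46, 46, 47, 49, 47, 48, 53, 58, 64, 70, 76, 79, 85, 91, 95, 99, 100, 101, 100] B-R [4, 4, 5, 5, 4, 4, 3, 3, 3, 1, 0, 0, -1, -3, -6, -7, -8, -8, -8, -8]
S 70 s7 I [66, 61, 59, 64, 63, 55, 53, 61, 70, 71, 68, 82,
[... 1002 characters left out ...]
0 t7 I [27, 26, 27, 27, 29, 31, 33, 35, 37, 39, 43, 49, 54, 60, 65, 70, 75, 80, 85, 89] B-R [-1, -1, -1, -1, -1, -1, -1, -2, -2, -2, -3, -3, -4, -5, -5, -5, -5, -5, -6, -7]
T 50 t9 I [28, 29, 30, 31, 33, 36, 39, 43, 46, 48, 51, 54, 57, 61, 64, 68, 71, 74, 77, 79] B-R [-1, -1, -1, -1, -2, -2, -2, -2, -3, -3, -4, -5, -5, -6, -6, -6, -6, -7, -7, -7]
T 70 t7 I [35, 35, 35, 37, 41, 44, 47, 50, 53, 54, 54, 54, 53, 53, 56, 59, 62, 63, 64, 65] B-R [-1, -1, -1, -1, -1, -2, -2, -2, -3, -3, -3, -2, -2, -2, -3, -3, -3, -3, -3, -3]
T 70 t9 I [39, 40, 41, 44, 49, 53, 57, 61, 64, 67, 69, 71, 72, 74, 74, 75, 75, 75, 76, 76] B-R [-2, -2, -3, -3, -4, -4, -4, -5, -6, -6, -6, -6, -6, -6, -6, -6, -6, -6, -6, -6]
```

```bash
python3 -c "
from station import status,job
print(status.state()['time_s'],status.state()['force']); print(job.sign_off())"
```

```text
26.85 [ 0.5645076   0.06247587 -0.69133099]
the job is handed in; nothing more can be done
None
```

The job was handed in at 26.85 s: images and contact forces indicate the right insert is at the bottom of the tube and the sleeve sits flat on the mouth, and the gripper has let go and backed clear; I took no final picture of the other inserts, can and bottle.

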